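Take the depth of a cast specimen and lock the depth gauge

TASK

A depth gauge stands over a mould with a cured specimen in it. Lower the probe by its knob until its sprung foot rests on the specimen, giving way only slightly (3 mm at most) and never rammed hard; then, without disturbing that height, swing the clamp lever fully over to its stop to lock the gauge. Let go, and leave the mould, the two tins and the cutting ring where they are.

Things in the scene. Friction and masses are not known exactly. Their poses are not given: they have to be found in the camera images.
- stand: Fixed depth gauge stand: dark steel base plate 200 x 126 x 8 mm, at its rear an aluminium column carrying an arm, 36 mm wide, 98 to 124 mm above the worktop, forward over the mould. Origin: on the worktop straight below the probe rod's axis; own x points from rod to column (88 mm behind), y left, z up. Only probe and lever are higher than 127 mm.
- probe (a joint): Probe slide, m: 0 fully up, grows downward, end 0.066 (starts at 0 to 0.008). The end of the untouched foot is 0.094 - value above the worktop. A vertical steel rod 10 mm thick in the arm's guide, knob on top, sprung foot 12 mm thick below. It stays by friction where it is left, even unlocked: moving it down takes about 2 N, up about 10 N.
- probe_knob (a point): Middle of the upright steel grip knob on top of the probe rod, 24 mm in diameter, 30 mm tall, with plain rod under it; moves with the probe; 0.209 - (probe value) above the worktop. The foot at the rod's lower end is sprung: it yields upward into its sleeve by up to 6 mm, pushing back with 1.5 N at first touch plus 1 N per mm; then it is rigid.
- mould: Open steel mould, upright on the base plate under the probe, loose (0.9 kg) between three centring pins; 64 mm across (67 at the rim), 80 mm tall, wall 4 mm. Origin: centre of its underside, 8 mm above the worktop. The flat, rigid grey specimen in it lies 22 to 52 mm below the rim (the foot meets it at a probe value of 0.028 to 0.058): not measured, must be felt.
- lever (a joint): Clamp lever angle, rad: 0 open, 1.3 at its stop, locked (starts at 0 to 0.25). Turns anticlockwise seen from above, stays where left; moving its handle takes 4 to 7 N. At value q it points, in the stand's frame, along (cos(q - 2.3), sin(q - 2.3)): open to the front right, locked to the rear right.
- lever_grip (a point): Middle of the free part of the lever's upright round black handle: 14 mm in diameter, rising 28 mm free above the lever bar, from 126 to 156 mm above the worktop; this point is 142 mm above the worktop and 75 mm from the pivot; it moves with the lever.
- lever_pivot (a point): Fixed point on the lever's vertical pivot axis, at the height of lever_grip (30 mm to the right of the rod's axis in the stand's frame).
- tin_a: Bystander: round lidded white metal tin, 59 mm across, 38 mm tall, left of the stand. Origin: centre of its underside.
- tin_b: Bystander: open round white metal tin, 56 mm across, 36 mm tall, left of the stand and farther back. Origin: centre of its underside.
- ring: Bystander: flat grey-brown specimen cutting ring, 64 mm across, 29 mm tall, right of the stand. Origin: centre of its underside.
Mind the look-alikes: they are no part of the job. Leave any pink, red or yellow look-alike of the mould alone.

How it is judged:
On the way, in this order (a step that is already met when the one before it is completed fails the run):
1. with the lever still open, the probe's foot is brought down to rest on the specimen, its spring pushed in by no more than about 3 mm (contact force between probe and mould between 0.8 and 5 N and value of joint lever below 0.5 rad), for 0.3 s.
2. the lever is swung over to its stop while the foot still rests on the specimen (value of joint lever above 1.15 rad and contact force between probe and mould between 0.8 and 5 N), for 0.2 s.
At the end, for the whole second after the job is handed in: The clamp lever is at its stop (over 1.15 of 1.3 rad), the foot rests on the specimen (contact force 0.8 to 5 N, which is a spring pushed in by less than 3.5 mm), the probe is still, and the mould stands centred on the stand (within 6 mm) (all of step 2 and velocity of joint probe between -0.003 and 0.003 m/s and horizontal distance between mould and stand below 0.006 m); the robot touches nothing.
It fails at once if the probe presses on the specimen or mould with more than 12 N (contact force between probe and mould above 12 N).
It fails at once if the lever is swung over before the foot rests on the specimen (value of joint lever above 0.6 rad and contact force between probe and mould below 0.3 N).
It fails at once if the probe is forced along its guide once the lever is locked (value of joint lever above 1.15 rad and (velocity of joint probe above 0.015 m/s or velocity of joint probe below -0.015 m/s)).
It fails at once if the mould is shifted or a tin or the cutting ring is moved (distance of mould from where it was at the start of the episode above 0.012 m or distance of any of tin_a, tin_b, ring from where it was at the start of the episode above 0.02 m).
It also fails if it takes over 64 s, if anything falls off the work surface, if the arm or the gripper's body presses on something with over 40 N, if the wrist force passes 120 N, or if a joint passes its speed limit or range.

ROBOT

A 6-joint arm with a two-finger parallel gripper is mounted at the origin on a cart in front of the work surface, level with it; the furniture and walls round the work are solid. World frame = base frame: x ahead of the robot, y to its left, z up, the work surface at z = 0. Lengths are in m, angles in rad, forces in N, time in s.
With the tool pointing down it reaches from about 0.425 to 0.95 m from the base axis. Payload 14.7 kg.
Tool frame: the origin (TCP) lies on the mounting face of the last link; the fingertips stand 173 mm ahead of it and the grasp point (between the pads) lies ctrl.grip_point_offset ahead of it (ctrl.grip_point_offset is the distance from the TCP to the grasp point, in m); z points along the fingers, y is the line along which they close (so a half turn about z gives the same grasp; the last joint's range is limited). The gripper opens to 85 mm and grips with 20 to 120 N. Pads are 22 mm wide; open, the fingers measure 114 mm over their backs; the gripper's body (76 mm by 85 mm) begins 54 mm behind the grasp point. The pads swing forward as they close: fully open they stand 13 mm farther back than shut.
Start: joints at [1.206, 0.48, 1.596, -0, 1.065, -0.047], TCP at [0.203, 0.617, 0.405] pointing down, gripper open.
Joint ranges: [-2.75, 2.75], [-0.82, 2.05], [0.23, 2.67], [-1.56, 4.7], [0.09, 2.69], [-2.92, 2.92]. Speed limits (rad/s): [1.89, 1.89, 2.39, 3.01, 3.01, 3.01].

INTERFACE

Orientations are given as a 3x3 rotation matrix whose columns are the frame's x, y, z axes.
In Python, from plant import ctrl, viewer, spotter gives the robot as it stands. Calls block until the motion is done:
- ctrl.movep(position, orientation): joint-space move of the TCP to a pose.
- ctrl.line_to(position, attitude=None, rate=0.15, force_limit=None): straight line of the TCP; attitude=None keeps the orientation; rate is the mean speed in m/s. With force_limit (N) it stops when the force on the tool has changed by that much, and returns True; else False.
- ctrl.move_joints(angles): joint-space move.
- ctrl.ungrasp() and ctrl.close(squeeze=None): open the fingers fully, or close them until they stop; squeeze is the grip in N (None keeps the last).
- ctrl.dwell(seconds).
- ctrl.solve_ik(position, orientation): joint angles nearest the present ones, or None.
- ctrl.sense(): the state.
- viewer.snapshot(name): name is "scene" or "top"; returns the picture (420x560x3 uint8, blue, green, red); there is no depth.
- viewer.get_calibration(name): a dict with "intrinsics" (3x3 intrinsics, pixels), "k1" (the pictures are not rectified: a ray, as slopes to the right and down, at radius r is drawn at 1 + k1 r^2 times it, then the intrinsics apply), "xyz" and "attitude" of the camera in the world. Camera axes: x right, y up, looking along -z (the intrinsics and any distortion apply to the point x, -y, -z); pixel columns grow to the right and rows downward; lengths in m; the calibration is good to about 2 mm. A picture is of the moment at which its call begins. get_calibration takes no time and is no camera call.
A pose or a line that the arm cannot do raises ctrl.PlanningError and nothing moves.
- ctrl.close_job(): hands the job in; it is judged then, once.
Trained networks look in the newest picture that a camera, given by its name, has taken for a name from the list of things; names that differ only in an ending like _2 or _b are one class to them, and where a whole thing is asked for, a point or a joint stands for the part that bears it (a point fixed in the world has none). Each returns a list of dicts, best first, with "p" (0 to 1); they miss things now and then, are a little off and sometimes report something else, mostly with a low value. They report only what shows in the picture. A call takes as long as a camera call. They do not tell look-alikes from the thing itself.
- spotter.search_frame(target, camera): "location" ([x, y, z] in m, in the coordinates of the camera as it stood for that picture, good to about 4 mm: the middle of the surface that is visible of it).
- spotter.cut_out(target, camera): "region" (420x560 bool, what is visible of it).
The state is a dict: "clock": time; "joint_pos": joint angles; "dq": joint speeds; "effort": joint torques, N m; "position": TCP position; "eef_rot": TCP orientation; "wrist_force": force on the tool from outside, world axes, zero at the start; "wrist_torque": the same for the moment, N m; "width": opening from 0.0 (shut) to 1.0 (fully open); "grip_force": force on a finger pad.
Only numpy, scipy, OpenCV 4.12 (cv2) and the standard library are available. Lean on these libraries where they do the work, as an engineer would, in place of code of your own. Each camera call takes 0.05 s, during which the arm holds its last target. There are 200 camera calls.

## Working session

There is one attempt and no reset: what is moved stays moved. The work goes in short steps, each a Python script; the robot and the scene stay as the last script left them, time stands still between calls to the robot, and variables do not carry over. Pictures are saved under pics/ and viewed, at most 10 in all, crops included, and the job is handed in when it is done.

```bash
mkdir -p pics; ls
cat > h.py <<'E'
import numpy as np, cv2
from plant import ctrl, viewer, spotter
def cam(n):
    c=viewer.get_calibration(n); return c,np.array(c["intrinsics"]),np.array(c["xyz"]),np.array(c["attitude"])
def ray(n,uv):
    c,K,t,R=cam(n)
    p=cv2.undistortPoints(np.array([[uv]],float),K,np.array([c["k1"],0,0,0.]))[0,0]
    return t,R@np.array([p[0],-p[1],-1])
def atz(n,uv,z):
    t,d=ray(n,uv); return t+d*(z-t[2])/d[2]
def proj(n,P):
    c,K,t,R=cam(n); q=R.T@(np.array(P)-t); q=np.array([[q[0],-q[1],-q[2]]])
    return cv2.projectPoints(q,np.zeros(3),np.zeros(3),K,np.array([c["k1"],0,0,0.]))[0][0,0]
def world(n,l):
    c,K,t,R=cam(n); return t+R@np.array(l)
E
python3 - <<'E'
from h import *
ims=[]
for n in("scene","top"):
    im=viewer.snapshot(n); cv2.imwrite(f"pics/{n}.png",im)
    print(n,viewer.get_calibration(n)["xyz"])
    for t in("stand","probe_knob","lever_grip","lever","mould","tin_a","ring"):
        print(t,[(np.round(world(n,d["location"]),3).tolist(),round(d["p"],2)) for d in spotter.search_frame(t,n)[:3]])
print(ctrl.sense(),ctrl.grip_point_offset)
E
```

```text
pics
scene [-0.26615452 -0.61644707  0.79144592]
stand [([0.542, 0.058, 0.014], 0.68)]
probe_knob []
lever_grip [([0.542, 0.06, 0.009], 0.54), ([0.525, -0.01, 0.123], 0.46)]
lever [([0.528, -0.012, 0.125], 0.77)]
mould [([0.525, -0.106, 0.053], 0.66), ([0.362, 0.191, 0.056], 0.65), ([0.402, -0.101, 0.053], 0.63)]
tin_a [([0.48, 0.184, 0.038], 0.76), ([0.618, 0.217, 0.02], 0.59)]
ring [([0.653, -0.04, 0.033], 0.57)]
top [0.46539967 0.04878251 0.99649338]
stand [([0.567, 0.062, 0.013], 0.56)]
probe_knob [([0.541, 0.068, 0.223], 0.66)]
lever_grip [([0.537, 0.014, 0.127], 0.54)]
lever [([0.542, 0.009, 0.129], 0.62)]
mould [([0.542, -0.103, 0.025], 0.85), ([0.367, 0.206, 0.028], 0.67), ([0.418, -0.094, 0.027], 0.63)]
tin_a [([0.62, 0.215, 0.015], 0.97), ([0.489, 0.19, 0.04], 0.66)]
ring [([0.652, -0.039, 0.032], 0.68)]
{'clock': 0.8, 'joint_pos': array([ 1.20640078e+00,  4.80146494e-01,  1.59630655e+00, -2.42428948e-05,
        1.06509306e+00, -4.65896879e-02]), 'dq': array([ 0.00038434, -0.00080304, -0.00055298,  0.00052433, -0.00022973,
        0.00076067]), 'effort': array([ 1.98282694e-03, -9.50428033e+01, -4.30620217e+01, -5.08838991e-05,
        1.36433297e-03,  7.07353365e-05]), 'position': array([0.20308775, 0.61744718, 0.40472885]), 'eef_rot': array([[-9.49927004e-01,  3.12471897e-01,  3.64051648e-05],
       [ 3.12471898e-01,  9.49927003e-01,  3.59338449e-05],
       [-2.33539324e-05,  4.55101205e-05, -9.99999999e-01]]), 'wrist_force': array([ 0.33417406,  0.14527958, -0.03234766]), 'wrist_torque': array([-0.03735225,  0.01099462,  0.01124418]), 'grip_force': 0.0, 'width': 0.9991490299614219} 0.1547
```

View pics/scene.png

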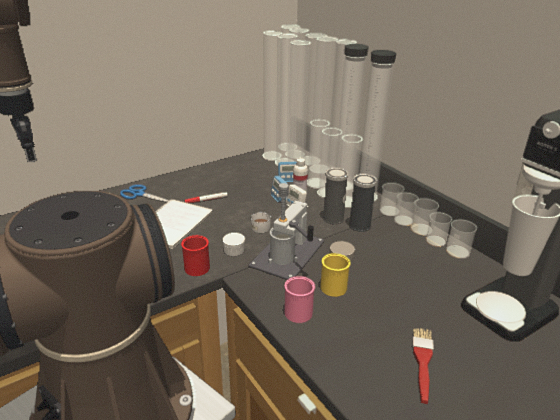

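View pics/top.png

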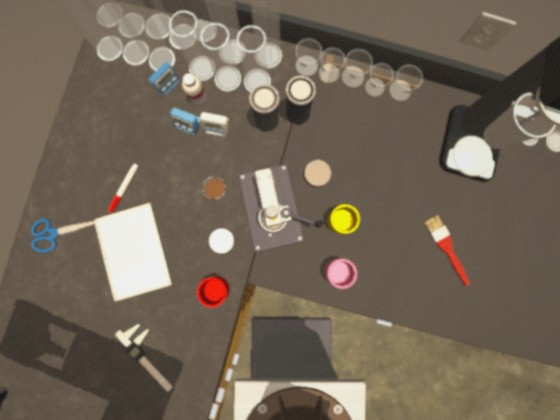

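The top view shows the stand around (272,207), with the knob at about (270,213), the lever handle near (319,224) and the column near (265,178). The scene view shows the stand around (285,240). I'll zoom in on both.

Run:
```python
from h import *
a=cv2.imread("pics/scene.png")[185:285,240:340]; b=cv2.imread("pics/top.png")[155:255,230:330]
f=lambda i:cv2.resize(i,(400,400),interpolation=cv2.INTER_CUBIC)
cv2.imwrite("pics/crop.png",np.hstack([f(a),f(b)]))
for t in ("stand","lever","probe_knob","mould"):
  for n in("scene","top"):
    for d in spotter.cut_out(t,n)[:2]:
        ys,xs=np.nonzero(d["region"]); print(t,n,round(d["p"],2),len(xs),xs.mean().round(1),ys.mean().round(1),xs.min(),xs.max(),ys.min(),ys.max(), cv2.minAreaRect(np.c_[xs,ys].astype(np.float32)))
```

```text
stand scene 0.78 2502 289.8 238.6 250 322 183 279 ((292.7811279296875, 234.02725219726562), (60.35319137573242, 90.44066619873047), 20.157608032226562)
stand top 0.8 3857 271.5 207.2 238 322 165 251 ((281.25732421875, 205.47213745117188), (79.7260513305664, 72.9277114868164), 78.11134338378906)
lever scene 0.68 194 302.2 229.8 289 312 220 240 ((302.6146240234375, 227.73471069335938), (28.59688377380371, 12.943360328674316), 37.405357360839844)
lever top 0.63 269 299.7 217.4 281 322 208 227 ((301.4442443847656, 217.18946838378906), (43.28430938720703, 10.045121192932129), 16.389541625976562)
probe_knob scene 0.48 232 282.7 196.2 278 288 182 218 ((283.0, 200.0), (36.0, 10.0), 90.0)
probe_knob top 0.54 3964 271.2 206.9 238 321 164 251 ((279.6517639160156, 204.75106811523438), (81.10530853271484, 72.24085235595703), 76.37300109863281)
mould scene 0.94 723 282.0 247.2 270 294 230 264 ((282.0, 247.0), (34.0, 24.0), 90.0)
mould scene 0.67 1183 298.5 299.0 284 313 277 322 ((298.60382080078125, 299.4041748046875), (28.49721336364746, 45.283790588378906), 2.2906100749969482)
mould top 0.79 194 269.9 224.5 259 284 211 232 ((269.34393310546875, 223.36940002441406), (28.252277374267578, 14.684800148010254), 28.610462188720703)
mould top 0.74 747 343.6 219.2 328 359 205 233 ((343.5, 219.0), (28.0, 31.0), 90.0)
```

View pics/crop.png

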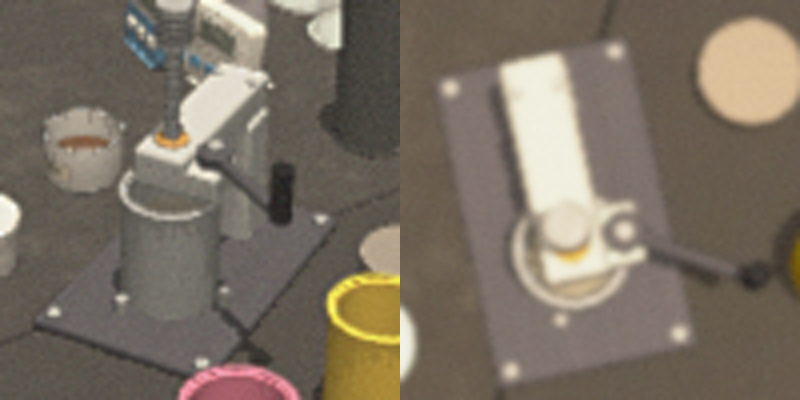

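```bash
cat > fit.py <<'E'
from h import *
from scipy.optimize import least_squares
def pts(p):
    x,y,w,q,v,a,b,c=p
    S=lambda X,Y,Z:(x+np.cos(w)*X-np.sin(w)*Y,y+np.sin(w)*X+np.cos(w)*Y,Z)
    l=lambda r,z:S(r*np.cos(q-2.3),-.03+r*np.sin(q-2.3),z)
    T,C="top","scene"
    return [(T,S(0,0,.224-v),(272,210.75)),(T,l(.075,.156),(318.2,223.7)),(C,l(.075,.156),(310.7,227)),
     (T,l(0,.134),(286.2,212.5)),(C,l(0,.134),(292.7,223.2)),(T,S(0,0,.088),(273,218)),(C,S(0,0,.088),(282.5,233.3)),
     (C,S(0,0,.126),(283,220)),(T,S(c+b,a,.009),(242.5,177)),(T,S(c+b,-a,.009),(283.7,167.5)),(T,S(c-b,-a,.009),(300.5,238.5)),(T,S(c-b,a,.009),(257.5,247.7)),
     (C,S(c+b,-a,.009),(320.2,239.5)),(C,S(c-b,-a,.009),(290.5,275.5)),(C,S(c-b,a,.009),(253.5,262.5))]
f=lambda p:np.concatenate([proj(n,P)-np.array(u) for n,P,u in pts(p)])
r=least_squares(f,[.54,.065,.0,.1,.004,.05,.09,.03],loss="soft_l1")
print(r.x.round(4));print(f(r.x).reshape(-1,2).round(1).tolist())
E
python3 fit.py
```

```text
[ 0.5403  0.0659  0.2298  0.1677 -0.0253  0.0532  0.0903  0.0339]
[[-0.5, 0.1], [1.8, 0.4], [0.1, 0.2], [0.0, 0.7], [1.1, -3.2], [0.0, -0.1], [0.1, -0.9], [-0.1, -0.4], [-0.4, -0.1], [-0.0, 0.2], [-0.8, -0.3], [-0.1, -0.1], [0.2, 0.2], [0.1, 0.4], [-0.1, 0.7]]
```

The fit is consistent: rod at (0.540, 0.066), yaw 0.23, lever about 0.17. I'll press the knob down from above with closed fingers.

```bash
cat >> h.py <<'E'
XY=np.array([.5403,.0659]); W=.2298; TIP=.173
def down(a):
    c,s=np.cos(a),np.sin(a); return np.array([[c,s,0],[s,-c,0],[0,0,-1.]])
def P(xy,ztip): return [xy[0],xy[1],ztip+TIP]
E
python3 - <<'E'
from h import *
ctrl.close(20)
R=down(1.74)
ctrl.movep(P(XY,.29),R)
print(ctrl.solve_ik(P(XY,.29),R))
for n in("scene","top"): cv2.imwrite(f"pics/a_{n}.png",viewer.snapshot(n))
ctrl.line_to(P(XY,.24),rate=.06); ctrl.dwell(.3)
f0=ctrl.sense()["wrist_force"]; print(f0)
print(ctrl.line_to(P(XY,.205),rate=.015,force_limit=1.2)); ctrl.dwell(.2)
s=ctrl.sense(); print(s["clock"],s["position"]-[0,0,TIP],s["wrist_force"]-f0,s["width"])
a=[cv2.imread("pics/a_scene.png")[150:290,215:355],cv2.imread("pics/a_top.png")[150:290,200:340]]
cv2.imwrite("pics/a.png",np.hstack([cv2.resize(i,(400,400),interpolation=2) for i in a]))
E
```

```text
[ 6.56735857e-02  2.74394334e-01  1.76741765e+00 -4.44089210e-16
  1.09978067e+00 -1.03530087e-01]
[-0.07759775  0.63479264  0.50084611]
True
7.1167 [0.54005875 0.0658953  0.22234805] [ 0.16874936 -0.99655518  1.05035298] -0.00035980963329260455
```

View pics/a.png

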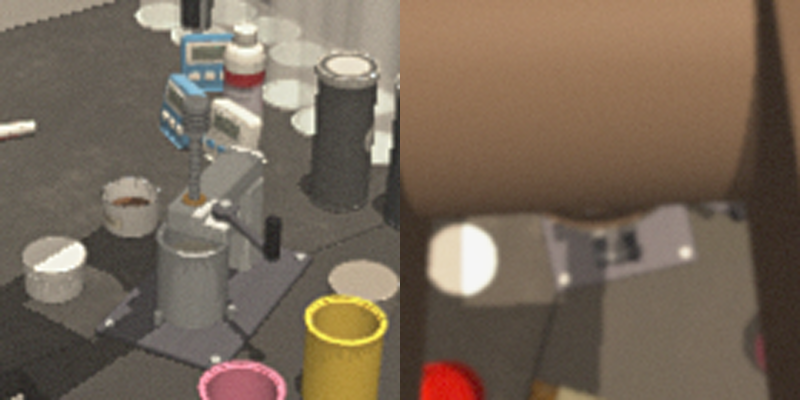

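Contact was at tip z 0.2223, which matches the knob at v≈0.002. In the crop, the knob is at about (197,120) and everything is still in place. Next I step down while averaging the force.

```bash
cat >> h.py <<'E'
def force(n=8):
    F=[]
    for _ in range(n): ctrl.dwell(.02); F.append(ctrl.sense()["wrist_force"])
    return np.mean(F,0)
E
python3 - <<'E'
from h import *
print(ctrl.line_to(P(XY,.200),rate=.015,force_limit=6)); base=[]
z=.200
while z>.164:
    F=force(); zz=ctrl.sense()["position"][2]-TIP
    print(round(zz,4),F.round(2))
    if len(base)>=3 and F[2]>np.median(base)+1.2: break
    base.append(F[2]); z-=.001; ctrl.line_to(P(XY,z),rate=.01,force_limit=5)
print(ctrl.sense()["clock"])
E
```

```text
False
0.2 [0.07 0.07 0.04]
0.199 [-0.1   0.1   0.21]
0.1979 [ 0.17 -0.14  0.21]
0.1969 [ 0.29 -0.28  0.19]
0.196 [-0.02  0.2   0.13]
0.195 [-0.07  0.03 -0.16]
0.194 [-0.11 -0.38  1.13]
0.193 [-0.76 -0.13  2.42]
11.575
```

Run:
```python
from h import *
i=viewer.snapshot("scene")[150:290,215:355]
a=cv2.imread("pics/a_scene.png")[150:290,215:355]
cv2.imwrite("pics/b.png",np.hstack([cv2.resize(j,(400,400),interpolation=2) for j in (a,i)]))
for v in(.002,.031): print([(proj("scene",[*XY,z-v])-[215,150])*400/140 for z in(.224,.194)])
```

```text
[array([195.7561929 , 101.44298006]), array([195.14594357, 132.7531461 ])]
[array([195.16602368, 131.72239532]), array([194.57123836, 162.26826291])]
```

View pics/b.png

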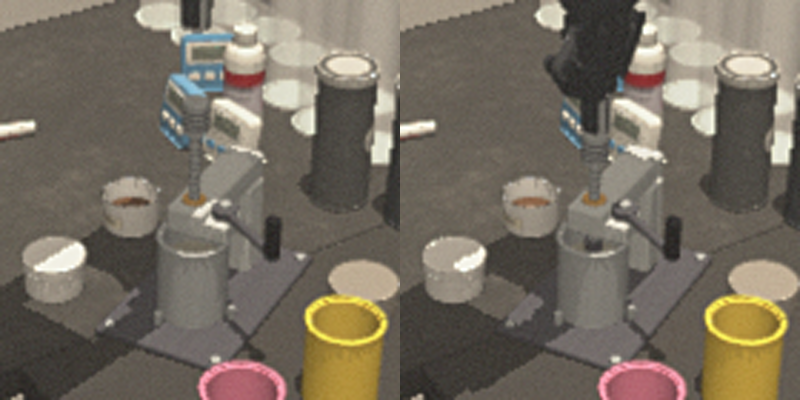

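The picture shows the knob lowered under the fingertips (its top at about (595,132) in the crop) and the foot inside the mould. The spring is in about 1.3 mm. I'll lift off and re-touch at the same height to check for creep, then push the lever along its arc.

Run:
```python
from h import *
ctrl.dwell(.3); print(force().round(2))
ctrl.line_to(P(XY,.205),rate=.03); ctrl.dwell(1.); f0=force(16)
for z in (.196,.195,.194,.193):
    ctrl.line_to(P(XY,z),rate=.02); print(z,(force(12)-f0).round(2))
ctrl.line_to(P(XY,.25),rate=.1)
c=np.cos(W);s=np.sin(W);Rw=np.array([[c,-s],[s,c]])
piv=XY+Rw@[0,-.03]
def pose(q,gap=0):  # finger centre behind handle
    th=q-2.3+W; t=np.array([-np.sin(th),np.cos(th)])
    return piv+.075*np.array([np.cos(th),np.sin(th)])-t*(.018+gap), down(th+np.pi/2+np.pi)
xy,R=pose(.17,.02)
ctrl.movep(P(xy,.25),R); ctrl.line_to(P(xy,.175),rate=.1)
cv2.imwrite("pics/c.png",cv2.resize(viewer.snapshot("scene")[150:290,215:355],(560,560),interpolation=2))
print(ctrl.sense()["clock"],ctrl.sense()["joint_pos"].round(2))
```

```text
[-0.53 -0.04  2.39]
0.196 [-0.01 -0.26  0.29]
0.195 [-0.12 -0.09  0.07]
0.194 [-0.14  0.08  0.35]
0.193 [-0.    0.18  0.15]
18.875 [-0.11  0.33  2.02  0.    0.79 -1.35]
```

View pics/c.png

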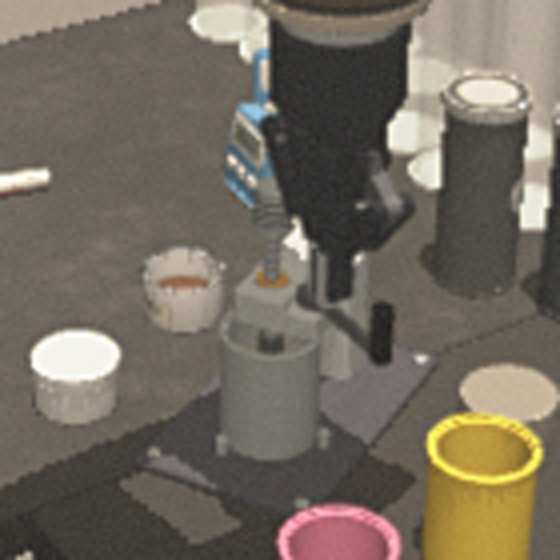

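The probe stayed put: zero force at 0.193 on re-touch. In the picture, the fingertips are at (340,295), just behind the handle at (380,330). I'll drop beside it and sweep.

Run:
```python
from h import *
c=np.cos(W);s=np.sin(W);Rw=np.array([[c,-s],[s,c]])
piv=XY+Rw@[0,-.03]
def pose(q,gap=0):
    th=q-2.3+W; t=np.array([-np.sin(th),np.cos(th)])
    return piv+.075*np.array([np.cos(th),np.sin(th)])-t*(.018+gap), down(th+np.pi/2+np.pi)
xy,R=pose(.17,.02)
f0=force()
print("down",ctrl.line_to(P(xy,.135),rate=.06,force_limit=8))
for q in np.arange(.05,1.46,.07):
    xy,R=pose(q); hit=ctrl.line_to(P(xy,.135),R,rate=.04,force_limit=14)
    F=force(3)-f0; print(round(q,2),hit,F.round(1))
    if hit or np.hypot(F[0],F[1])>14: break
cv2.imwrite("pics/d.png",cv2.resize(viewer.snapshot("scene")[150:290,215:355],(560,560),interpolation=2))
print(ctrl.sense()["clock"])
```

```text
down False
0.05 False [-0.7 -0.5  0.3]
0.12 False [-0.4 -0.5 -0. ]
0.19 False [-0.5 -0.3 -0.1]
0.26 False [-2.1 -1.2  0.1]
0.33 False [-2.7 -0.7 -0.8]
0.4 False [-2.  -0.6 -1.2]
0.47 False [-1.8 -0.8 -0.4]
0.54 False [-1.2 -0.9 -0.6]
0.61 False [-1.3 -1.  -0.7]
0.68 False [-1.4 -1.2 -1. ]
0.75 False [-1.5 -0.7 -1. ]
0.82 False [-2.  -0.9 -0.5]
0.89 False [-1.6 -1.3 -0.8]
0.96 False [-1.5 -1.2 -0.7]
1.03 False [-1.  -1.4 -1.1]
1.1 False [-1.2 -1.5 -0.5]
1.17 False [-0.6 -1.1 -0.8]
1.24 False [-0.6 -1.3 -0.4]
1.31 False [-0.2 -1.2 -0.4]
1.38 True [-3.1 -6.7  4.6]
26.6333
```

View pics/d.png

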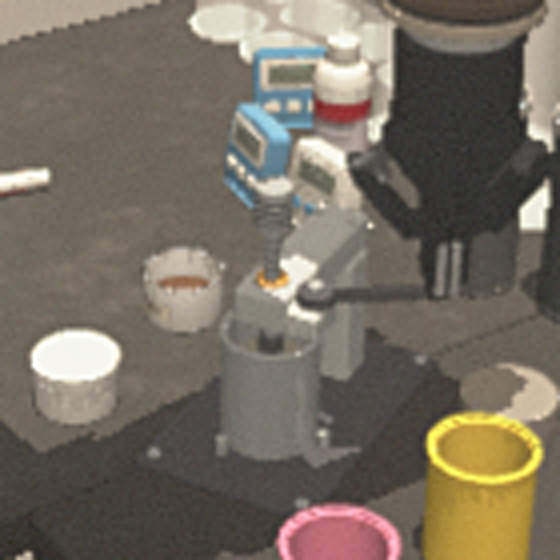

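The picture shows the lever swung to the rear right, with the fingers behind its end at (445,290). I'll back off and verify the angle.

Run:
```python
from h import *
p=ctrl.sense()["position"]; th=1.35-2.3+W
t=np.array([-np.sin(th),np.cos(th),0])
ctrl.line_to(p-t*.03,rate=.06); p=ctrl.sense()["position"]
ctrl.line_to(p+[0,0,.15],rate=.15); ctrl.line_to(p+[-.03,-.2,.18],rate=.2); ctrl.dwell(.3)
ims=[viewer.snapshot(n) for n in("scene","top")]
c=np.cos(W);s=np.sin(W);Rw=np.array([[c,-s],[s,c]])
piv=XY+Rw@[0,-.03]
for q in (1.15,1.3):
    a=q-2.3+W; X=[*(piv+.075*np.array([np.cos(a),np.sin(a)])),.156]
    print(q,(proj("scene",X)-[240,185])*4,(proj("top",X)-[230,155])*4+[400,0])
cv2.imwrite("pics/e.png",np.hstack([cv2.resize(i,(400,400),interpolation=2) for i in(ims[0][185:285,240:340],ims[1][155:255,230:330])]))
print(ctrl.sense()["clock"],force())
```

```text
Traceback (most recent call last):
plant.PlanningError: the arm cannot follow that straight line within its joint ranges
```

Run:
```python
from h import *
s=ctrl.sense(); p=s["position"]; print(p,s["joint_pos"].round(2))
if p[2]<.35: ctrl.line_to(p+[0,0,.12],rate=.15)
ctrl.movep([.5,-.2,.48],down(1.4)); ctrl.dwell(.3)
ims=[viewer.snapshot(n) for n in("scene","top")]
c=np.cos(W);s=np.sin(W);Rw=np.array([[c,-s],[s,c]])
piv=XY+Rw@[0,-.03]
for q in (1.15,1.3):
    a=q-2.3+W; X=[*(piv+.075*np.array([np.cos(a),np.sin(a)])),.156]
    print(q,(proj("scene",X)-[240,185])*4,(proj("top",X)-[230,155])*4+[400,0])
cv2.imwrite("pics/e.png",np.hstack([cv2.resize(i,(400,400),interpolation=2) for i in(ims[0][185:285,240:340],ims[1][155:255,230:330])]))
print(ctrl.sense()["clock"],force())
```

```text
[ 0.57290671 -0.0483704   0.45695187] [-0.14  0.33  1.71 -0.    1.11 -2.59]
1.15 [340.1104712 115.22504  ] [738.81959209 144.60053138]
1.3 [338.54255109 105.56263657] [724.788975   128.76335394]
30.925 [ 0.0501897  -0.0256964   0.18578259]
```

View pics/e.png

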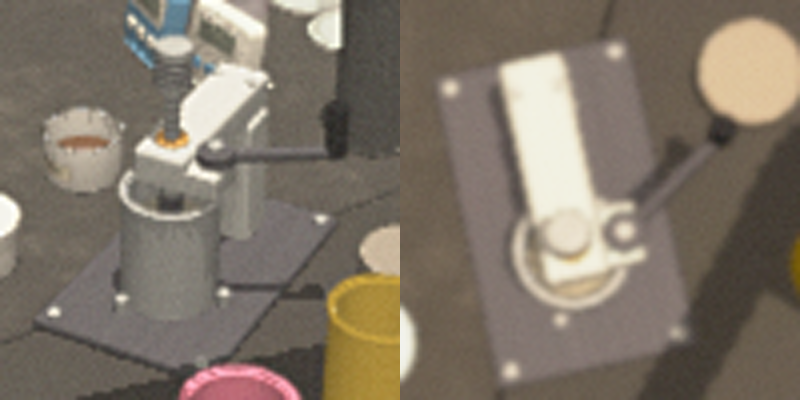

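The lever handle shows at (721,130) in the top crop and (338,105) in the scene crop. The prediction for 1.3 rad was (725,129) and (338.5,106), so it's at its stop. The foot is down, the mould is centred and the arm is clear. Handing in.

```bash
python3 -c "
from h import *
print(ctrl.close_job())"
```

```text
the job is handed in; nothing more can be done
None
```

The job is handed in with no verdict shown: the foot rests on the specimen with its spring in an estimated 1.3 mm, the lever is at its stop (about 1.3 rad by camera), and the mould, tins and ring were not touched.

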